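# Close the spice grinder to half-turn and hold

## Task

Set the grinding disc, hub up, down into the spice grinder's pocket until it lies flat on the ledge, let go of it, then put the lid on over it, fully down, with its two lugs through the two gaps of the collar. Turn the lid clockwise (seen from above) against its return spring until it is halfway to the lock, not letting it reach the lock click even for a moment, since the click starts the motor; finish there with the gripper still holding the lid, as the spring turns it back if it is let go. Set the disc down rather than dropping it, and leave the rice bowl, the cup and the cruet where they stand.

Things in the scene. Friction and masses are not known exactly. Their poses are not given: they have to be found in the camera images.
- grinder: Spice grinder base, fixed to the counter: white upright round body, 114 mm across (124 at the foot), 90 mm high, grey control panel low on its -x side. Origin: centre of its underside; z up its axis; x runs through the two entry gaps of its collar.
- ledge (a point): Centre of the flat floor of the grinder's round pocket (84 mm diameter, open at the top), 52 mm above the grinder's origin: the ledge on which the disc lies.
- collar (a point): Centre of the steel collar's top, 90 mm above the grinder's origin. The collar is a flange 6 mm thick, inner diameter 84, outer 100 mm, with two gaps 20 mm wide on the grinder's +x and -x sides. Under it runs the channel for the lid's lugs (100 mm diameter, floor 15.5 mm below this point): clockwise (seen from above) from each gap, blocked anticlockwise.
- disc: Grinding disc, steel, about 220 g: 80 mm diameter, 10 mm thick, small dark holes; a central upright round hub, 18 mm diameter, rises from 10 to 38 mm above the underside. Origin: centre of its underside; z up. Lies hub up on the counter. On the ledge it has 2 mm play all round and the hub ends level with the collar's top.
- lid: Grinder lid, grey plastic, about 150 g: inverted cup, 80 mm diameter, hollow below, flat top 36 mm up. Two opposite lugs on its +x and -x sides: 12 mm wide, reaching 47 mm from the axis, 4.5 to 11.5 mm above the lower edge. Origin: centre of the lower edge; z up; stands upright on the counter. Half a turn gives the same lid. Fully down, its lower edge is 70 mm above the grinder's origin.
- lid_bar (a point): Middle of the straight bar grip on the lid, 52 mm above the lower edge. The bar is 60 mm long (lid's x, in line with the lugs), 16 mm thick (y), 35 to 69 mm above the lower edge. The lid enters with its x along the grinder's x (4 mm play each side of a lug, 2 mm round the skirt). From there 80 degrees (1.40 rad) clockwise is the lock click, 40 degrees (0.70 rad) is halfway.
- catch (a joint): Sprung catch ring in the collar, pushed clockwise by the lid's lugs: 0 at rest and while the lid stands in the gaps, then the lid's clockwise turn less about 0.08 rad: about 0.62 rad halfway. The lock clicks at 1.31 rad; hard stop at 1.36. Its spring pushes the lid back with about 0.05 N m at first, 0.12 halfway, 0.2 at the click.
- bowl: White ceramic rice bowl, 116 mm across, 58 mm high; bystander. Origin: centre of its underside.
- cup: Green plastic cup, 76 mm across, 85 mm high; bystander. Origin: centre of its underside.
- cruet: Glass cruet with a steel twist cap, 64 mm across, 137 mm high; bystander. Origin: centre of its underside.
There are look-alikes about, which are no part of the job. What is meant by the disc is not orange, and is the larger of those in its own colour. Leave any orange look-alike of the lid alone.

How it is judged:
On the way, in this order (a step that is already met when the one before it is completed fails the run):
1. the disc lies flat on the ledge in the pocket, let go, before the lid is on (z of disc in the frame of grinder between 0.049 and 0.055 m and horizontal distance between disc and grinder below 0.004 m and angle between disc's own z axis and vertical below 0.05 rad and contact force between the fingers and disc below 0.2 N and linear speed of disc below 0.02 m/s and horizontal distance between lid and grinder above 0.08 m), for 0.2 s.
2. the gripper has the lid fully down in the collar, lugs in the gaps (z of disc in the frame of grinder between 0.049 and 0.055 m and horizontal distance between disc and grinder below 0.004 m and angle between disc's own z axis and vertical below 0.05 rad and z of lid in the frame of grinder between 0.067 and 0.0735 m and horizontal distance between lid and grinder below 0.005 m and angle between lid's own z axis and vertical below 0.07 rad and angle between the x axis of lid and the x axis of grinder, either way round below 0.18 rad and contact force between the fingers and lid above 1 N), for 0.1 s.
At the end, for the whole second after the job is handed in: Disc flat on the ledge (3 mm high/low, 4 mm off axis, 0.05 rad); lid fully down (3.5 mm, 5 mm off axis), turned 0.50 to 0.90 rad clockwise, catch ring at 0.38 to 0.84 rad, at rest, fingers pressing it with over 2 N; bowl, cup and cruet within 20 mm of their starts (z of disc in the frame of grinder between 0.049 and 0.055 m and horizontal distance between disc and grinder below 0.004 m and angle between disc's own z axis and vertical below 0.05 rad and z of lid in the frame of grinder between 0.067 and 0.0735 m and horizontal distance between lid and grinder below 0.005 m and angle between lid's own z axis and vertical below 0.07 rad and angle between the x axis of lid and the x axis of grinder, either way round between 0.5 and 0.9 rad and value of joint catch between 0.38 and 0.84 rad and contact force between the fingers and lid above 2 N and contact force between anything else and disc above 0.5 N and contact force between lid and disc below 0.2 N and angular speed of lid below 0.5 rad/s and linear speed of lid below 0.05 m/s and distance of each of bowl, cup, cruet from where it was at the start of the episode below 0.02 m); the arm keeps its last pose, push and grip.
It fails at once if the lock clicks (value of joint catch above 1.31 rad).
It fails at once if the disc is dropped (contact force between anything else and disc below 0.01 N and linear speed of disc above 0.6 m/s).
It fails at once if the bowl is disturbed (distance of bowl from where it was at the start of the episode above 0.03 m or angle between bowl's own z axis and vertical above 0.5 rad).
It fails at once if the cup is disturbed (distance of cup from where it was at the start of the episode above 0.03 m or angle between cup's own z axis and vertical above 0.5 rad).
It fails at once if the cruet is disturbed (distance of cruet from where it was at the start of the episode above 0.03 m or angle between cruet's own z axis and vertical above 0.5 rad).
It also fails if it takes over 54 s, if anything falls off the work surface, if the arm or the gripper's body presses on something with over 40 N, if the wrist force passes 120 N, or if a joint passes its speed limit or range.

## Robot

A 7-joint arm with a two-finger parallel gripper is mounted at the origin on the work surface. World frame = base frame: x ahead of the robot, y to its left, z up, the work surface at z = 0. Lengths are in m, angles in rad, forces in N, time in s.
With the tool pointing down it reaches from about 0.4 to 0.85 m from the base axis. Payload 10.4 kg.
Tool frame: the origin (TCP) lies between the finger pads; the fingertips stand 17 mm ahead of it and the grasp point (between the pads) lies 2 mm behind it; z points along the fingers, y is the line along which they close (so a half turn about z gives the same grasp; the last joint's range is limited). The gripper opens to 85 mm and grips with 20 to 120 N. Pads are 22 mm wide; open, the fingers measure 114 mm over their backs; the gripper's body (76 mm by 85 mm) begins 54 mm behind the grasp point. The pads swing forward as they close: fully open they stand 13 mm farther back than shut.
Start: joints at [1.267, 0.332, -0.065, 1.46, 0.022, 1.35, -0.088], TCP at [0.173, -0.601, 0.248] pointing down, gripper open.
Joint ranges: [-2.6, 2.6], [-0.5, 2.12], [-1.47, 1.34], [0.16, 2.42], [-1.27, 4.41], [0.06, 2.06], [-2.6, 2.6]. Speed limits (rad/s): [2.22, 2.22, 2.79, 2.79, 3.14, 3.14, 3.14].

## Interface

Orientations are given as a unit quaternion [x, y, z, w].
In Python, from workcell import readout, imaging, manip gives the robot as it stands. The module is installed in compiled form; this text tells all that it offers.
- The arm moves only by the shell command python3 -m crank 'ROWS' [OPENING] [FORCE]. ROWS is JSON, a list of rows, each a list of 4 numbers: the shift along the tool's x, y, z as a fraction of full scale, then the turn about the tool's z as a fraction of full scale. In form: [[x, y, z, yaw], ...]. A call has 1 to 5 rows; each row is the pose to reach, as a shift and turn from the pose commanded when the call began, along the tool's axes at that moment; what a row does not reach only later rows make up. Full scale, the value 1, is 400 mm for a shift and 60 degrees for a turn. A row lasts 1/12 s, in which the tool goes at most 41.7 mm and 7.16 degrees, less where a joint would pass 70% of its speed; a pose out of reach is approached as far as the arm can. A call with a number of a shift or a turn outside -1 to 1 is refused whole. A call with a gripper value outside its range is refused whole. OPENING is the gripper command: -1 is shut, 1 is fully open, values between are in proportion, set as the call begins (- or left out, the last holds). The fingers move at their own pace and stop on an object; FORCE is the grip in N (left out, the last holds). Time passes only in rows, so rows that repeat a pose let the fingers close. It gives the time, the measured TCP pose, the force, the opening and the grip force at its end, in the units of the state.
- readout.get_obs(): the state, without advancing time (a new reading comes with each control period).
- imaging.camera(name): name is "scene" or "top" or "wrist"; returns a dict with "color" (480x640x3 uint8, red, green, blue), "fx", "fy", "cx", "cy" (pixels), "rvec" (rotation vector, rad) and "tvec" (3), from world to camera coordinates, as OpenCV has them. Camera axes: x right, y down, z forward; pixel columns grow to the right and rows downward; lengths in m; the calibration is good to about 2 mm. A picture is of the moment at which its call begins. There is no depth.
- manip.hand_in(): hands the job in; it is judged then, once.
The state is a dict: "clock": time; "joint_pos": joint angles; "joint_velocities": joint speeds; "tau": joint torques, N m; "position": TCP position; "ee_rot": TCP orientation; "ft_force": force on the tool from outside, world axes, zero at the start; "torque": the same for the moment, N m; "grip_width": opening from 0.0 (shut) to 1.0 (fully open); "grasp_force": force on a finger pad.
Only numpy, scipy, OpenCV 4.12 (cv2) and the standard library are available. Lean on these libraries where they do the work, as an engineer would, in place of code of your own. Each camera call takes 0.05 s, during which the arm holds its last target. There are 200 camera calls.

## Working session

There is one attempt and no reset: what is moved stays moved. The work goes in short steps, Python scripts to look and compute and a shell command to move; the robot and the scene stay as the last step left them, time stands still between calls to the robot, and variables do not carry over. Pictures are saved under pics/ and viewed, at most 11 in all, crops included, and the job is handed in when it is done.

```bash
mkdir -p pics; cat > h.py <<'E'
import numpy as np, cv2
from workcell import readout, imaging, manip
from scipy.spatial.transform import Rotation as R
def shot(n,f):
    c=imaging.camera(n); cv2.imwrite('pics/'+f,c['color'][:,:,::-1]); np.save('pics/'+f+'.npy',c,allow_pickle=True); return c
def load(f): return np.load('pics/'+f+'.npy',allow_pickle=True).item()
def K(c): return np.array([[c['fx'],0,c['cx']],[0,c['fy'],c['cy']],[0,0,1.]])
def ray(c,u,v,z):
    Rm=cv2.Rodrigues(np.array(c['rvec'],float))[0]; t=np.array(c['tvec'],float).ravel()
    o=-Rm.T@t; d=Rm.T@np.linalg.inv(K(c))@[u,v,1]; return o+d*(z-o[2])/d[2]
def proj(c,P): return cv2.projectPoints(np.array(P,float).reshape(-1,3),np.array(c['rvec'],float),np.array(c['tvec'],float),K(c),None)[0].reshape(-1,2)
def need(p,yaw=None):
    "shift in tool axes (fractions) from measured pose to world point"
    o=readout.get_obs(); Rt=R.from_quat(o['ee_rot']); return Rt.inv().apply(np.array(p)-o['position'])/0.4
E
python3 - <<'E'
from h import *
for n in('scene','top'):
    c=shot(n,n+'0.png'); 
o=readout.get_obs(); print(o['clock'],o['position'],R.from_quat(o['ee_rot']).as_matrix().round(3),o['ft_force'])
E
```

```text
0.1 [ 0.17308011 -0.60022843  0.2475845 ] [[ 0.961  0.277 -0.   ]
 [ 0.277 -0.961  0.001]
 [-0.    -0.001 -1.   ]] [-0.30170726 -0.0993511   0.38054922]
```

View pics/top0.png

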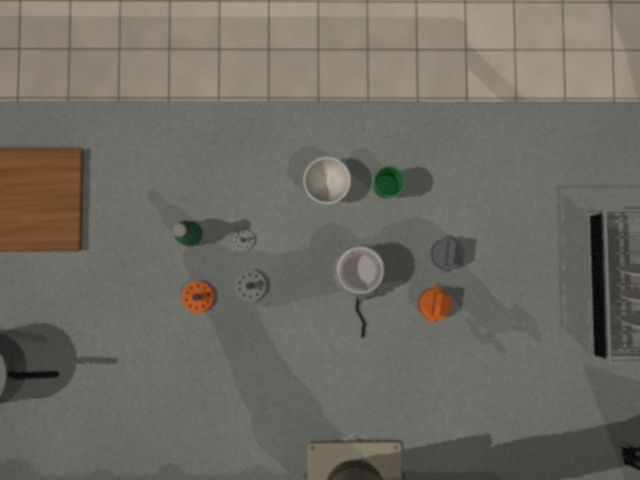

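View pics/scene0.png

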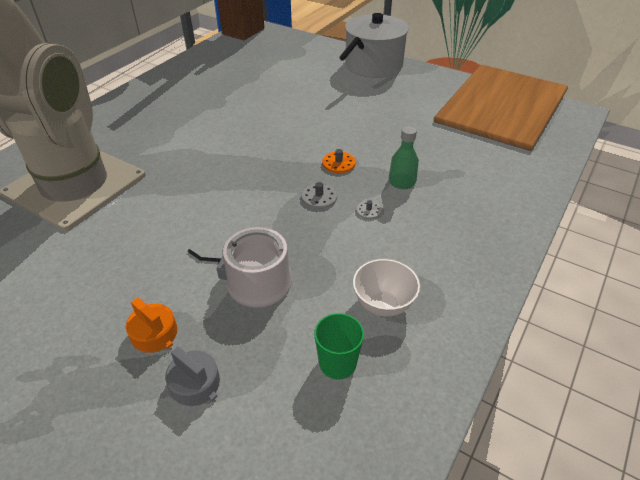

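Top view. Disc candidates: large grey (251,286), small grey (243,240) and orange (199,297). I choose (251,286). Lid candidates: grey (447,253) and orange (435,303). I choose (447,253). The grinder is at (360,270).

```bash
python3 - <<'E'
from h import *
c=load('top0.png'); im=c['color'][:,:,::-1]
t=[cv2.resize(im[v-30:v+30,u-30:u+30],(260,260),interpolation=cv2.INTER_CUBIC) for u,v in((251,286),(360,270),(447,253))]
cv2.imwrite('pics/crop0.png',np.hstack(t))
for n,u,v,z in(('disc',251,286,.01),('grinder',360,270,.09),('lid',447,253,.036),('bowl',327,180,.058),('cup',388,182,.085)): print(n,ray(c,u,v,z).round(3))
E
```

```text
disc [0.499 0.257 0.01 ]
grinder [ 0.538 -0.01   0.09 ]
lid [ 0.58  -0.231  0.036]
bowl [0.759 0.067 0.058]
cup [ 0.75  -0.08   0.085]
```

View pics/crop0.png

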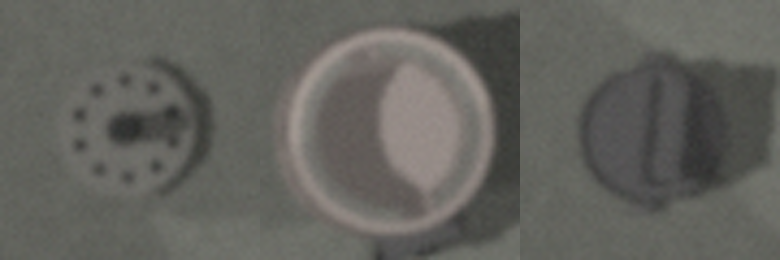

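The crop confirms the big grey disc with its dark hub, the grey lid with its bar, and the open grinder, with notches at about (370,50) and (425,205). I'll look from above the grinder first.

```bash
python3 -m crank '[[0.07,-0.063,-0.03,0],[0.145,-0.13,-0.06,0],[0.22,-0.2,-0.08,0],[0.295,-0.265,-0.1,0],[0.37,-0.33,-0.12,0]]' 1
python3 -m crank '[[0.07,-0.063,-0.03,0],[0.145,-0.13,-0.05,0],[0.22,-0.2,-0.06,0],[0.295,-0.265,-0.07,0],[0.37,-0.33,-0.08,0]]'
python3 - <<'E'
from h import *
o=readout.get_obs(); print(o['clock'],o['position'],o['joint_pos'],need([.54,-.01,.33]),need([.5,.257,.2]))
E
```

```text
clock: 0.52
position: [0.2794, -0.4308, 0.2965]
ee_rot: [0.99, 0.14, -0.0, -0.0]
ft_force: [1.3, -0.4, 0.4]
grip_width: 1.001
grasp_force: 0.0
clock: 0.93
position: [0.385, -0.2629, 0.3285]
ee_rot: [0.99, 0.14, -0.0, 0.0]
ft_force: [0.9, 0.3, 0.6]
grip_width: 1.003
grasp_force: 0.0
0.9333 [ 0.38495448 -0.26291032  0.3285207 ] [ 0.8979889  -0.03512718 -0.38278582  1.71010478 -0.0127736   1.46391456
 -0.77335972] [ 0.54758049 -0.50017038 -0.00400315] [ 0.63644192 -1.16938604  0.32070487]
```

```bash
python3 -m crank '[[0.07,-0.064,0,0],[0.14,-0.128,0,0],[0.21,-0.192,0,0],[0.28,-0.256,0,0],[0.35,-0.32,0,0]]'
python3 -m crank '[[0.07,-0.064,0,0],[0.12,-0.12,0,0],[0.15,-0.16,0,0],[0.15,-0.16,0,0],[0.15,-0.16,0,0]]'
python3 - <<'E'
from h import *
c=shot('wrist','w1.png')
o=readout.get_obs(); print(o['clock'],o['position'],o['joint_pos'])
r=cv2.Rodrigues(np.array(c['rvec']))[0]; print('cam',-r.T@np.array(c['tvec']), r[2], proj(c,[[.538,-.01,.09],[.5,.257,.01]]))
E
```

```text
clock: 1.35
position: [0.4839, -0.1013, 0.3283]
ee_rot: [0.99, 0.14, -0.0, 0.0]
ft_force: [0.4, -0.9, 0.5]
grip_width: 1.0
grasp_force: 0.0
clock: 1.77
position: [0.5234, -0.0239, 0.3279]
ee_rot: [0.99, 0.141, -0.0, -0.0]
ft_force: [-0.3, -1.6, -0.0]
grip_width: 1.004
grasp_force: 0.0
1.8167 [ 0.52321514 -0.02530781  0.32791178] [ 0.57472123  0.12728826 -0.66893787  1.56769276  0.07928066  1.47498179
 -1.3877499 ]
cam [ 0.60015762 -0.00177939  0.45336047] [-0.29652776 -0.08621962 -0.95112432] [[310.07272319 187.03241024]
 [ 98.16314091 145.79899032]]
```

View pics/w1.png

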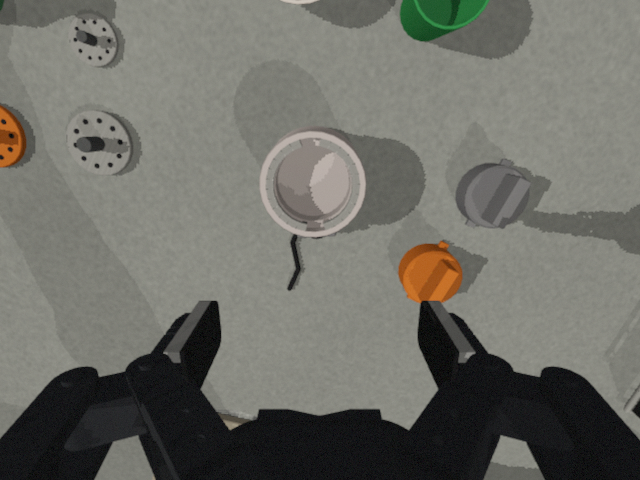

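The wrist picture shows the grinder at (313,184) with gaps at about (320,140) and (315,228), the disc at (99,142) with its hub tip at (83,143), and the grey lid at (493,195). I'll rectify all three to metric top views.

```bash
cat >> h.py <<'E'
def rect(c,x,y,z,w,n=260):
    "metric top view: up=+x, left=+y, centred x,y"
    P=[[x+w/2,y+w/2,z],[x+w/2,y-w/2,z],[x-w/2,y-w/2,z],[x-w/2,y+w/2,z]]
    H=cv2.getPerspectiveTransform(proj(c,P).astype(np.float32),np.float32([[0,0],[n,0],[n,n],[0,n]]))
    im=cv2.warpPerspective(c['color'][:,:,::-1],H,(n,n),flags=cv2.INTER_CUBIC)
    for k in range(1,6): 
        q=int(n*k/6); im[:4,q]=im[:4,q]=(0,0,255); im[q,:4]=(0,0,255)
    return im
E
python3 - <<'E'
from h import *
c=load('w1.png')
cv2.imwrite('pics/r1.png',np.hstack([rect(c,.538,-.01,.09,.13,390),rect(c,.58,-.231,.069,.12,390)]))
# automatic centre by circle fits: print the rays
for n,u,v,z in(('disc',99,142,.01),('hubtip',83,143.5,.038)): print(n,ray(c,u,v,z).round(4))
E
```

```text
disc [0.505  0.2564 0.01  ]
hubtip [0.504  0.2579 0.038 ]
```

View pics/r1.png

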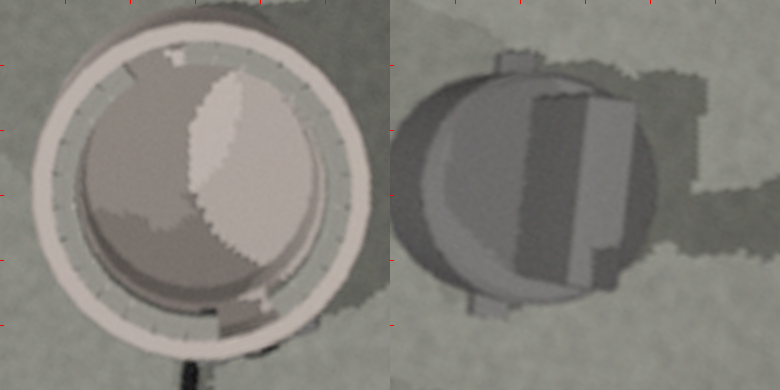

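Grinder centre is about (0.539,-0.012) at yaw about 0.34. The lid bar is at (0.5805,-0.236) at yaw about -0.10, and the disc at (0.5045,0.257). Next is to go above the disc.

```bash
python3 -m crank '[[0.02,-0.09,0.03,0],[0.035,-0.18,0.07,0],[0.055,-0.27,0.11,0],[0.07,-0.355,0.16,0],[0.09,-0.44,0.22,0]]' 0.3
python3 -m crank '[[0.015,-0.08,0.06,0],[0.03,-0.15,0.12,0],[0.05,-0.22,0.18,0],[0.06,-0.25,0.23,0],[0.06,-0.25,0.23,0]]'
python3 - <<'E'
from h import *
c=shot('wrist','w2.png'); o=readout.get_obs(); print(o['clock'],o['position'],o['joint_pos'])
print(proj(c,[[.5045,.257,.01],[.5045,.257,.038]]))
cv2.imwrite('pics/r2.png',np.hstack([rect(c,.505,.257,.01,.12,390),rect(c,.505,.257,.038,.12,390)]))
E
```

```text
clock: 2.23
position: [0.5094, 0.1535, 0.2407]
ee_rot: [0.99, 0.139, 0.001, 0.001]
ft_force: [1.8, -0.6, -0.4]
grip_width: 0.652
grasp_force: 0.0
clock: 2.65
position: [0.5023, 0.2571, 0.1445]
ee_rot: [0.99, 0.141, -0.003, 0.0]
ft_force: [-0.1, -0.4, -0.8]
grip_width: 0.651
grasp_force: 0.0
2.7 [0.50356828 0.25564212 0.14659088] [ 0.11483652  0.39643903 -0.8074238   1.71111062  0.30664331  1.17027682
 -2.06524796]
[[319.48292623 228.28955894]
 [319.54954635 239.6397258 ]]
```

View pics/r2.png

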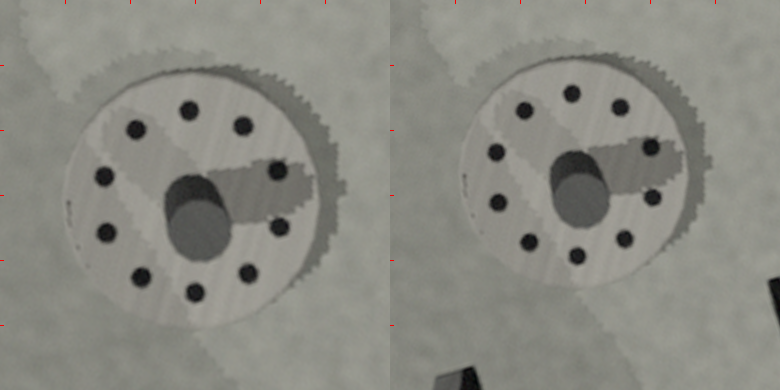

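```bash
python3 -m crank '[[0.002,-0.0065,0.09,0],[0.002,-0.0065,0.18,0],[0.002,-0.0065,0.25,0],[0.002,-0.0065,0.285,0],[0.002,-0.0065,0.287,0]]' 0
python3 -m crank '[[0,0,0,0],[0,0,0,0],[0,0,0,0],[0,0,0,0],[0,0,0,0]]' -0.9 20
python3 -m crank '[[0,0,0,0],[0,0,0,0],[0,0,0,0],[0,0,0,0],[0,0,0,0]]'
```

```text
clock: 3.12
position: [0.5044, 0.2563, 0.0321]
ee_rot: [0.99, 0.139, -0.002, 0.001]
ft_force: [0.7, -0.7, 1.0]
grip_width: 0.5
grasp_force: 0.0
clock: 3.53
position: [0.5062, 0.2592, 0.0361]
ee_rot: [0.99, 0.14, 0.002, -0.0]
ft_force: [-1.0, -2.0, 8.4]
grip_width: 0.205
grasp_force: 20.6
clock: 3.95
position: [0.5062, 0.2592, 0.0361]
ee_rot: [0.99, 0.14, 0.002, 0.0]
ft_force: [-0.1, -1.8, 8.3]
grip_width: 0.199
grasp_force: 20.6
```

```bash
python3 -m crank '[[0,0,0,0],[0,0,-0.02,0],[0,0,-0.02,0.1],[0,0,-0.02,0.2],[0,0,-0.02,0.3]]' -0.1
python3 -m crank '[[0,0,0,0.11],[0,0,0,0.22],[0,0,0,0.33],[0,0,0,0.44],[0,0,0,0.55]]'
python3 -m crank '[[0,0,0,0.11],[0,0,0,0.22],[0,0,0,0.33],[0,0,0,0.44],[0,0,0,0.55]]'
python3 -m crank '[[0,0,0,0.1],[0,0,0,0.1],[0,0,0,0.1],[0,0,0,0.1],[0,0,0,0.1]]'
python3 - <<'E'
from h import *
o=readout.get_obs(); print(o['position'],R.from_quat(o['ee_rot']).as_matrix().round(3),o['joint_pos'],o['ft_force'],need([.5035,.258,.0385]))
E
```

```text
clock: 4.37
position: [0.505, 0.2592, 0.043]
ee_rot: [1.0, -0.019, 0.0, -0.0]
ft_force: [-0.3, 0.6, 0.5]
grip_width: 0.45
grasp_force: 0.0
clock: 4.78
position: [0.5026, 0.2579, 0.039]
ee_rot: [0.974, -0.224, -0.004, 0.004]
ft_force: [-0.9, 0.5, -1.2]
grip_width: 0.454
grasp_force: 0.0
clock: 5.2
position: [0.5008, 0.257, 0.0359]
ee_rot: [0.919, -0.393, -0.01, 0.01]
ft_force: [-0.2, 0.7, -2.3]
grip_width: 0.448
grasp_force: 0.0
clock: 5.62
position: [0.5003, 0.2557, 0.0341]
ee_rot: [0.899, -0.439, -0.01, 0.012]
ft_force: [-0.3, 0.6, -0.2]
grip_width: 0.447
grasp_force: 0.0
[0.50034506 0.25574042 0.03408663] [[ 0.615 -0.788 -0.029]
 [-0.788 -0.615 -0.014]
 [-0.007  0.031 -0.999]] [-1.2577261   0.60365755  0.89724594  1.84983477 -0.55659537  0.99776651
 -2.59474942] [-0.27829861  0.57175744 -0.23158032] [ 0.00032016 -0.00934758 -0.01133038]
```

Joint 7 is close to its limit, so I'll turn back.

```bash
python3 -m crank '[[0,0,-0.012,-0.1],[0,-0.005,-0.012,-0.2],[0,-0.009,-0.012,-0.3],[0,-0.009,-0.012,-0.4],[0,-0.009,-0.012,-0.5]]'
python3 -m crank '[[0,0,0,-0.11],[0,0,0,-0.22],[0,0,0,-0.33],[0,0,0,-0.44],[0,0,0,-0.55]]'
python3 - <<'E'
from h import *
o=readout.get_obs(); print(o['position'],R.from_quat(o['ee_rot']).as_matrix().round(3),o['joint_pos'],o['ft_force'],need([.5035,.258,.0385]))
E
```

```text
clock: 6.03
position: [0.5039, 0.2577, 0.0394]
ee_rot: [0.982, -0.189, -0.012, 0.009]
ft_force: [-0.5, -0.1, 0.2]
grip_width: 0.45
grasp_force: 0.0
clock: 6.45
position: [0.504, 0.2576, 0.0396]
ee_rot: [0.995, 0.097, -0.014, 0.005]
ft_force: [-0.7, 0.1, 1.2]
grip_width: 0.448
grasp_force: 0.0
[0.50400098 0.25762606 0.03960678] [[ 0.981  0.194 -0.027]
 [ 0.194 -0.981 -0.013]
 [-0.029  0.007 -1.   ]] [-1.08003046  0.50582859  0.65418465  1.8299732  -0.36944443  0.96178268
 -1.637471  ] [-0.71834546  0.06315019  1.20223073] [-0.00096695 -0.00117999  0.0027877 ]
```

```bash
python3 -m crank '[[0,0,0,-0.11],[0,0,0,-0.22],[0,0,0,-0.33],[0,0,0,-0.44],[0,0,0,-0.55]]'
python3 - <<'E'
from h import *
o=readout.get_obs(); print(o['position'],R.from_quat(o['ee_rot']).as_matrix().round(3),o['joint_pos'],o['joint_velocities'],need([.5035,.258,.0385]))
E
```

```text
clock: 6.87
position: [0.5041, 0.2577, 0.0399]
ee_rot: [0.926, 0.376, -0.015, 0.001]
ft_force: [-0.3, 0.6, 0.5]
grip_width: 0.449
grasp_force: 0.0
[0.50411158 0.25769266 0.03986627] [[ 0.717  0.697 -0.026]
 [ 0.697 -0.717 -0.013]
 [-0.028 -0.009 -1.   ]] [-0.98341367  0.47459569  0.52899776  1.82521918 -0.28971631  0.94914541
 -1.12451381] [ 0.23049194 -0.06472566 -0.29447901 -0.01229867  0.18029766 -0.02292376
  1.22901925] [-0.00046575 -0.0015845   0.00344489]
```

The commanded tilt of about 0.03 rad (fingers leaning radially inward) came from the joint limit. I'll try to undo it: go high and reach outward past the arm's limit, where the tool should lean outward.

```bash
python3 -m crank '[[0,0,-0.08,0],[0,0,-0.17,-0.1],[0,0,-0.27,-0.2],[0,0,-0.37,-0.3],[0,0,-0.47,-0.4]]'
python3 -m crank '[[0,0,-0.1,-0.1],[0,0,-0.2,-0.1],[0,0,-0.3,-0.1],[0,0,-0.4,-0.1],[0,0,-0.5,-0.1]]'
python3 - <<'E'
from h import *
o=readout.get_obs(); print(o['position'],R.from_quat(o['ee_rot']).as_matrix().round(3),o['joint_pos'],need(o['position']+[.26,.13,0]))
E
```

```text
clock: 7.28
position: [0.5091, 0.2594, 0.2301]
ee_rot: [0.828, 0.56, -0.014, -0.001]
ft_force: [1.0, 1.1, -0.3]
grip_width: 0.452
grasp_force: 0.0
clock: 7.7
position: [0.5142, 0.2618, 0.4303]
ee_rot: [0.8, 0.6, -0.014, -0.002]
ft_force: [0.0, 1.0, 0.2]
grip_width: 0.446
grasp_force: 0.0
[0.51418656 0.26183429 0.43029622] [[ 0.279  0.96  -0.025]
 [ 0.96  -0.279 -0.013]
 [-0.019 -0.02  -1.   ]] [-0.97348902  0.23032845  0.54169023  1.25186211 -0.11807574  1.71836216
 -0.74056945] [ 0.49330386  0.53326304 -0.02016997]
```

```bash
python3 -m crank '[[0.06,0.065,-0.05,0],[0.12,0.13,-0.1,0],[0.18,0.195,-0.15,0],[0.23,0.25,-0.2,0]]'
python3 - <<'E'
from h import *
o=readout.get_obs(); print(o['position'],R.from_quat(o['ee_rot']).as_matrix()[:,2].round(3),o['joint_pos'])
E
```

```text
clock: 8.03
position: [0.6205, 0.3156, 0.493]
ee_rot: [0.801, 0.599, -0.013, -0.002]
ft_force: [0.8, 1.3, 1.4]
grip_width: 0.45
grasp_force: 0.0
[0.62047945 0.31560924 0.49304503] [-0.024 -0.012 -1.   ] [-0.73685349  0.62163619  0.54132739  0.60366884 -0.32999535  1.99381619
 -0.69972656]
```

Joint 6 is near its limit now, so I'll go on in small steps.

```bash
python3 -m crank '[[0.03,0.033,-0.02,0],[0.05,0.055,-0.03,0]]'
python3 - <<'E'
from h import *
o=readout.get_obs(); print(o['position'],R.from_quat(o['ee_rot']).as_matrix()[:,2].round(3),o['joint_pos'])
E
python3 -m crank '[[0.02,0.022,-0.01,0],[0.02,0.022,-0.01,0]]'
python3 - <<'E'
from h import *
o=readout.get_obs(); print(o['position'],R.from_quat(o['ee_rot']).as_matrix()[:,2].round(3),o['joint_pos'])
E
```

```text
clock: 8.2
position: [0.6468, 0.3266, 0.4975]
ee_rot: [0.802, 0.598, -0.007, -0.001]
ft_force: [0.8, 0.9, -2.0]
grip_width: 0.452
grasp_force: 0.0
[0.64683685 0.32660558 0.49752176] [-0.012 -0.006 -1.   ] [-0.6144063   0.7172623   0.33397605  0.39848681 -0.24429549  2.05529625
 -0.76088005]
clock: 8.37
position: [0.6502, 0.3289, 0.4953]
ee_rot: [0.801, 0.598, -0.006, -0.002]
ft_force: [-0.4, 0.0, -0.5]
grip_width: 0.453
grasp_force: 0.0
[0.65021491 0.32894928 0.49532252] [-0.012 -0.004 -1.   ] [-0.6099516   0.73013017  0.33329202  0.38158525 -0.2502108   2.05726669
 -0.76132804]
```

It works; the tilt is down to 0.012. One more nudge.

```bash
python3 -m crank '[[0.03,0.033,-0.01,0],[0.03,0.033,-0.01,0]]'
python3 - <<'E'
from h import *
o=readout.get_obs(); print(o['position'],R.from_quat(o['ee_rot']).as_matrix()[:,2].round(3),o['joint_pos'])
E
python3 -m crank '[[-0.05,-0.055,0.05,0],[-0.11,-0.12,0.1,0],[-0.16,-0.18,0.16,0],[-0.2,-0.24,0.22,0],[-0.22,-0.28,0.28,0]]'
python3 - <<'E'
from h import *
o=readout.get_obs(); print(o['position'],R.from_quat(o['ee_rot']).as_matrix().round(3),o['joint_pos'],need([.504,.258,.1]))
E
```

```text
clock: 8.53
position: [0.6592, 0.3337, 0.4919]
ee_rot: [0.801, 0.598, -0.001, 0.0]
ft_force: [-0.2, 1.5, -1.4]
grip_width: 0.449
grasp_force: 0.0
[0.65918328 0.33371368 0.49188727] [-0.001 -0.001 -1.   ] [-0.60781488  0.75894378  0.36141487  0.34337265 -0.2783811   2.05732857
 -0.7608481 ]
clock: 8.95
position: [0.5562, 0.291, 0.4122]
ee_rot: [0.801, 0.599, 0.001, 0.001]
ft_force: [0.9, -0.5, 1.6]
grip_width: 0.458
grasp_force: 0.0
[0.55624009 0.29099309 0.41217181] [[ 0.283  0.959  0.002]
 [ 0.959 -0.283 -0.001]
 [-0.     0.002 -1.   ]] [-0.82788207  0.32080568  0.38297257  1.16556912 -0.11724568  1.67486777
 -0.76198097] [-0.11598301 -0.10355548  0.78022707]
```

The tool is vertical again. Now back down to the disc at yaw about 1.29.

```bash
python3 -m crank '[[-0.03,-0.03,0.1,0],[-0.06,-0.055,0.19,0],[-0.08,-0.07,0.29,0],[-0.095,-0.085,0.39,0],[-0.105,-0.09,0.48,0]]'
python3 -m crank '[[0,0,0.08,0],[0,0,0.14,0],[0,0,0.18,0],[0,0,0.18,0],[0,0,0.18,0]]'
python3 - <<'E'
from h import *
o=readout.get_obs(); print(o['position'],R.from_quat(o['ee_rot']).as_matrix()[:,2].round(3),need([.504,.258,.04]))
E
```

```text
clock: 9.37
position: [0.5089, 0.2613, 0.2184]
ee_rot: [0.801, 0.599, -0.001, 0.0]
ft_force: [-0.4, 0.6, 0.3]
grip_width: 0.448
grasp_force: 0.0
clock: 9.78
position: [0.5104, 0.262, 0.148]
ee_rot: [0.801, 0.599, -0.001, 0.0]
ft_force: [0.4, -0.2, 0.3]
grip_width: 0.45
grasp_force: 0.0
[0.51035059 0.2619864  0.14803825] [-0.001 -0.002 -1.   ] [-0.01339042 -0.01223408  0.27013711]
```

```bash
python3 -m crank '[[-0.013,-0.012,0.05,0],[-0.013,-0.012,0.14,0],[-0.013,-0.012,0.22,0],[-0.013,-0.012,0.265,0],[-0.013,-0.012,0.27,0]]'
python3 -m crank '[[0,0,0,0],[0,0,0,0],[0,0,0,0],[0,0,0,0],[0,0,0,0]]' -0.9 25
python3 -m crank '[[0,0,0,0],[0,0,0,0],[0,0,0,0]]'
```

```text
clock: 10.2
position: [0.5034, 0.2583, 0.038]
ee_rot: [0.801, 0.599, -0.002, 0.0]
ft_force: [-0.2, 0.1, -1.2]
grip_width: 0.451
grasp_force: 0.0
clock: 10.62
position: [0.506, 0.2597, 0.0418]
ee_rot: [0.801, 0.599, 0.001, 0.0]
ft_force: [-2.1, -0.6, 7.9]
grip_width: 0.197
grasp_force: 25.3
clock: 10.87
position: [0.506, 0.2597, 0.0418]
ee_rot: [0.801, 0.599, 0.001, 0.0]
ft_force: [-2.0, -0.6, 7.6]
grip_width: 0.196
grasp_force: 25.4
```

```bash
python3 -m crank '[[0,0,0,0],[0,0,0,0],[0,0,0.01,0],[0,0,0.021,0],[0,0,0.021,0]]' -0.3
python3 -m crank '[[0,0,0,0],[0,0,0,0],[0,0,0,0],[0,0,0,0],[0,0,0,0]]' -0.9 30
python3 -m crank '[[0,0,-0.02,0],[0,0,-0.06,0],[0,0,-0.12,0],[0,0,-0.2,0],[0,0,-0.28,0]]'
python3 -m crank '[[0,0,-0.07,0],[0,0,-0.12,0],[0,0,-0.12,0],[0,0,-0.12,0]]'
python3 - <<'E'
from h import *
c=shot('wrist','w3.png')
o=readout.get_obs(); p=o['position']; print(p,R.from_quat(o['ee_rot']).as_matrix().round(3),o['joint_pos'],o['ft_force'])
cv2.imwrite('pics/r3.png',np.hstack([cv2.resize(c['color'][:,:,::-1],(400,300)),rect(c,p[0],p[1],p[2]-.025,.12,300)]))
E
```

```text
clock: 11.28
position: [0.504, 0.2587, 0.03]
ee_rot: [0.801, 0.599, -0.002, 0.0]
ft_force: [0.7, 1.0, 0.2]
grip_width: 0.35
grasp_force: 0.0
clock: 11.7
position: [0.5045, 0.2589, 0.0309]
ee_rot: [0.801, 0.599, -0.001, 0.0]
ft_force: [0.2, -0.8, -2.7]
grip_width: 0.196
grasp_force: 29.3
clock: 12.12
position: [0.5043, 0.2588, 0.1445]
ee_rot: [0.801, 0.599, -0.002, 0.001]
ft_force: [0.4, 1.3, -3.3]
grip_width: 0.2
grasp_force: 29.4
clock: 12.45
position: [0.5052, 0.2595, 0.1923]
ee_rot: [0.801, 0.599, 0.0, 0.0]
ft_force: [-1.1, -0.4, -2.9]
grip_width: 0.2
grasp_force: 29.6
[0.5044739  0.25918401 0.19075276] [[ 0.282  0.959 -0.001]
 [ 0.959 -0.282 -0.002]
 [-0.002 -0.001 -1.   ]] [-0.86082143  0.24855307  0.35664319  1.71086404 -0.09111257  1.20076863
 -0.76698344] [-1.49846208 -0.20030005 -3.44025043]
```

View pics/r3.png

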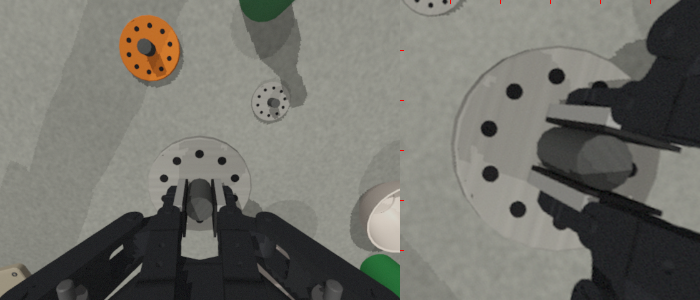

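The disc is held and well centred in the fingers. Next is a numeric circle fit of the grinder in both early images, using the disc to gauge camera bias.

```bash
cat >> h.py <<'E'
def circ(c,x,y,z,r,s=.008):
    "centre with the strongest radial edge, via rectified image 0.5 mm/px"
    n=400; g=cv2.GaussianBlur(cv2.cvtColor(rect(c,x,y,z,.2,n),cv2.COLOR_BGR2GRAY).astype(np.float32),(0,0),2)
    gx,gy=cv2.Sobel(g,cv2.CV_32F,1,0),cv2.Sobel(g,cv2.CV_32F,0,1); a=np.linspace(0,2*np.pi,240,endpoint=False); best=(0,)
    for i in np.arange(-s,s+1e-9,.0005):
        for j in np.arange(-s,s+1e-9,.0005):
            u=(n/2-(j)*2000+r*2000*np.cos(a)).astype(int); v=(n/2-(i)*2000+r*2000*np.sin(a)).astype(int)
            q=np.median(np.abs(gx[v,u]*np.cos(a)+gy[v,u]*np.sin(a)))
            best=max(best,(q,x+i,y+j))
    return np.round(best,4)
E
python3 - <<'E'
from h import *
for f in('top0.png','w1.png'):
    c=load(f); print(f,'disc',circ(c,.504,.2585,.01,.04),'gr57',circ(c,.539,-.011,.09,.057),'gr50',circ(c,.539,-.011,.09,.05),'lid',circ(c,.5805,-.236,.036,.04))
E
```

```text
top0.png disc [13.7326  0.5015  0.2505] gr57 [ 3.76583e+01  5.37500e-01 -1.00000e-02] gr50 [ 2.01637e+01  5.40000e-01 -1.90000e-02] lid [13.137  0.577 -0.229]
w1.png disc [21.0514  0.501   0.258 ] gr57 [ 7.5521e+01  5.3950e-01 -1.1000e-02] gr50 [ 4.49796e+01  5.39500e-01 -1.20000e-02] lid [32.6664  0.5805 -0.2365]
```

```bash
python3 -m crank '[[-0.04,0.02,0,0],[-0.11,0.05,0,0],[-0.19,0.085,0,0],[-0.27,0.12,0,0],[-0.35,0.155,0,0]]'
python3 -m crank '[[-0.08,0.035,0,0],[-0.16,0.07,0,0],[-0.23,0.1,0,0],[-0.274,0.117,0,0],[-0.274,0.117,0,0]]'
python3 -m crank '[[0,0,0,0],[0,0,0,0],[0,0,0,0]]'
python3 - <<'E'
from h import *
c=shot('wrist','w4.png')
o=readout.get_obs(); p=o['position']; print(p,R.from_quat(o['ee_rot']).as_matrix().round(3),o['joint_pos'],o['ft_force'],need([.539,-.011,.19]))
print(circ(c,.539,-.011,.09,.057))
cv2.imwrite('pics/r4.png',np.hstack([rect(c,.539,-.011,.09,.14,300),rect(c,p[0],p[1],p[2]-.021,.12,300)]))
E
```

```text
clock: 12.92
position: [0.5238, 0.1057, 0.1896]
ee_rot: [0.801, 0.599, -0.002, 0.0]
ft_force: [0.5, -0.2, -2.5]
grip_width: 0.199
grasp_force: 29.5
clock: 13.33
position: [0.5378, -0.0164, 0.1901]
ee_rot: [0.803, 0.596, -0.003, 0.001]
ft_force: [0.1, -0.8, -2.4]
grip_width: 0.196
grasp_force: 29.5
clock: 13.58
position: [0.5383, -0.0095, 0.1908]
ee_rot: [0.8, 0.6, -0.002, 0.0]
ft_force: [0.3, -0.7, -3.5]
grip_width: 0.2
grasp_force: 29.5
[ 0.53847832 -0.00953751  0.19101399] [[ 0.28   0.96  -0.002]
 [ 0.96  -0.28  -0.002]
 [-0.002 -0.001 -1.   ]] [-0.54206809  0.19208858  0.53425338  1.79115213 -0.10305076  1.18846025
 -0.26123797] [ 0.51790281 -0.43510489 -2.79173673] [-0.00313832  0.00228022  0.00253899]
[ 4.00449e+01  5.39000e-01 -1.25000e-02]
```

View pics/r4.png

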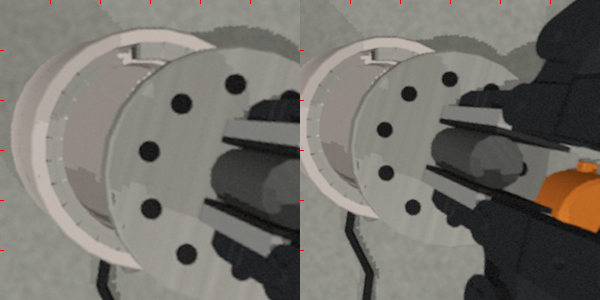

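The disc is centred on the TCP within about 1 mm, and the grinder is at about (0.539,-0.0115). I'll lower it.

```bash
python3 -m crank '[[-0.005,0.002,0.04,0],[-0.005,0.002,0.09,0],[-0.005,0.002,0.13,0],[-0.005,0.002,0.155,0],[-0.005,0.002,0.155,0]]'
python3 -m crank '[[0,0,0.015,0],[0,0,0.03,0],[0,0,0.04,0],[0,0,0.05,0],[0,0,0.05,0]]'
```

```text
clock: 14.05
position: [0.5376, -0.0123, 0.1275]
ee_rot: [0.8, 0.6, -0.003, -0.0]
ft_force: [-0.7, -0.3, -2.7]
grip_width: 0.198
grasp_force: 29.6
clock: 14.47
position: [0.5386, -0.0131, 0.109]
ee_rot: [0.801, 0.599, -0.001, 0.0]
ft_force: [-0.8, -0.7, -3.1]
grip_width: 0.197
grasp_force: 29.6
```

Inside the collar with no contact force. Continue.

```bash
python3 -m crank '[[0,0,0.015,0],[0,0,0.03,0],[0,0,0.04,0],[0,0,0.05,0],[0,0,0.055,0]]'
python3 -m crank '[[0,0,0.004,0],[0,0,0.008,0],[0,0,0.012,0],[0,0,0.012,0]]'
```

```text
clock: 14.88
position: [0.5386, -0.0131, 0.0869]
ee_rot: [0.801, 0.599, -0.001, 0.0]
ft_force: [-0.2, 0.0, -2.5]
grip_width: 0.203
grasp_force: 29.6
clock: 15.22
position: [0.539, -0.0132, 0.0828]
ee_rot: [0.801, 0.599, -0.001, 0.0]
ft_force: [-0.1, -0.3, -2.1]
grip_width: 0.196
grasp_force: 29.7
```

```bash
python3 -m crank '[[0,0,0.004,0],[0,0,0.008,0],[0,0,0.008,0]]'
```

```text
clock: 15.47
position: [0.5392, -0.0131, 0.082]
ee_rot: [0.801, 0.599, -0.0, -0.0]
ft_force: [-13.3, 1.0, 28.2]
grip_width: 0.201
grasp_force: 33.2
```

The disc has touched down on the ledge. Ease off and release.

```bash
python3 -m crank '[[0,0,-0.004,0],[0,0,-0.007,0],[0,0,-0.007,0]]'
python3 -m crank '[[0,0,0,0],[0,0,0,0],[0,0,0,0],[0,0,0,0],[0,0,0,0]]' -0.3
```

```text
clock: 15.72
position: [0.539, -0.013, 0.0826]
ee_rot: [0.801, 0.599, -0.001, 0.001]
ft_force: [-0.4, 1.1, -2.1]
grip_width: 0.202
grasp_force: 30.1
clock: 16.13
position: [0.5389, -0.0133, 0.0824]
ee_rot: [0.801, 0.599, -0.001, 0.001]
ft_force: [1.0, -0.0, -0.6]
grip_width: 0.353
grasp_force: 0.0
```

```bash
python3 -m crank '[[0,0,-0.05,0],[0,0,-0.14,0],[0,0,-0.24,0.1],[0,0,-0.34,0.2],[0,0,-0.42,0.31]]'
python3 -m crank '[[0,0,0,0.11],[0,0,0,0.22],[0,0,0,0.33],[0,0,0,0.44],[0,0,0,0.55]]'
python3 -m crank '[[0,0,0,0.11],[0,0,0,0.22],[0,0,0,0.33],[0,0,0,0.44],[0,0,0,0.467]]' 0.2
python3 - <<'E'
from h import *
c=shot('wrist','w5.png')
o=readout.get_obs(); p=o['position']; print(p,R.from_quat(o['ee_rot']).as_matrix().round(3),o['joint_pos'],need([.5805,-.2365,.25]))
print(circ(c,.539,-.011,.09,.057))
g=circ(c,.539,-.011,.062,.04); print('disc',g)
cv2.imwrite('pics/r5.png',np.hstack([rect(c,.539,-.012,.09,.13,390),rect(c,.5805,-.2365,.069,.12,390)]))
E
```

```text
clock: 16.55
position: [0.5393, -0.0132, 0.2535]
ee_rot: [0.888, 0.459, 0.0, 0.001]
ft_force: [0.9, -0.5, -0.4]
grip_width: 0.345
grasp_force: 0.0
clock: 16.97
position: [0.539, -0.0129, 0.2504]
ee_rot: [0.982, 0.188, -0.001, 0.001]
ft_force: [0.6, -0.2, 0.4]
grip_width: 0.349
grasp_force: 0.0
clock: 17.38
position: [0.539, -0.0129, 0.2504]
ee_rot: [0.998, -0.056, -0.0, 0.001]
ft_force: [-0.5, -0.4, 0.7]
grip_width: 0.598
grasp_force: 0.0
[ 0.53901248 -0.01289354  0.25037063] [[ 0.994 -0.109 -0.001]
 [-0.109 -0.994 -0.002]
 [-0.001  0.002 -1.   ]] [-0.66963316  0.15099118  0.67779611  1.71709956 -0.09577033  1.30867265
 -1.65287119] [0.16426298 0.54430823 0.00192577]
[ 6.60308e+01  5.38500e-01 -1.20000e-02]
disc [ 2.83911e+01  5.32500e-01 -4.00000e-03]
```

View pics/r5.png

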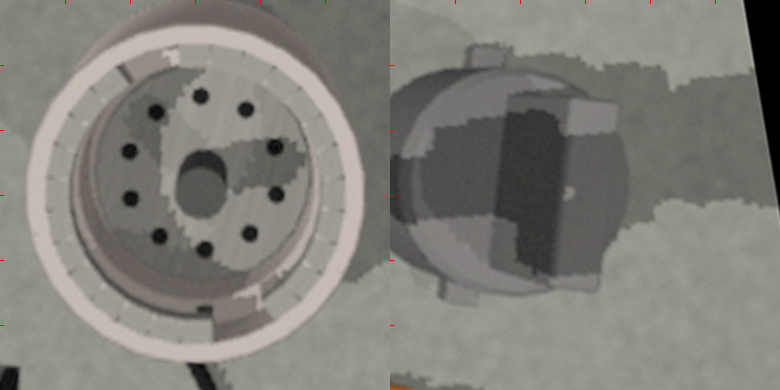

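The disc lies flat on the ledge, hub about 2 mm off axis. The lid bar is at (0.5805,-0.236), yaw about -0.1, and the gaps are at yaw about 0.34. Go to the lid.

```bash
python3 -m crank '[[0.03,0.09,0,0],[0.057,0.19,0,0],[0.087,0.29,0,0],[0.117,0.39,0,0],[0.145,0.48,0.05,0]]' -0.2
python3 -m crank '[[0.019,0.06,0.06,0],[0.019,0.064,0.15,0],[0.019,0.064,0.22,0],[0.019,0.064,0.28,0],[0.019,0.064,0.28,0]]'
python3 - <<'E'
from h import *
o=readout.get_obs(); p=o['position']; print(p,R.from_quat(o['ee_rot']).as_matrix()[:,0].round(3),o['joint_pos'],need([.5805,-.2363,.06]))
E
```

```text
clock: 17.85
position: [0.5779, -0.2123, 0.2344]
ee_rot: [0.999, -0.052, 0.002, 0.002]
ft_force: [1.7, 0.6, 0.0]
grip_width: 0.399
grasp_force: 0.0
clock: 18.27
position: [0.5786, -0.2343, 0.1142]
ee_rot: [0.999, -0.052, -0.004, 0.0]
ft_force: [-0.5, 1.3, -0.0]
grip_width: 0.402
grasp_force: 0.0
[ 0.57862251 -0.23425609  0.11424941] [ 0.995 -0.104 -0.008] [-0.23015061  0.52316647  0.71623451  1.64140172 -0.36810656  1.12549196
 -1.09136431] [0.00633217 0.00447055 0.1355795 ]
```

```bash
python3 -m crank '[[0,0,0,0],[0,0,0.01,0],[0,0,0.01,0]]'
python3 - <<'E'
from h import *
o=readout.get_obs(); p=o['position']; print(p,R.from_quat(o['ee_rot']).as_matrix()[:,2].round(3),need([.5805,-.2363,.06]))
E
```

```text
clock: 18.52
position: [0.582, -0.2355, 0.1168]
ee_rot: [0.999, -0.052, 0.001, 0.001]
ft_force: [-0.3, 0.9, 0.4]
grip_width: 0.403
grasp_force: 0.0
[ 0.58200646 -0.23554609  0.11676098] [ 0.001 -0.002 -1.   ] [-0.00376518  0.00194595  0.14190166]
```

```bash
python3 -m crank '[[-0.004,0.002,0.03,0],[-0.004,0.002,0.08,0],[-0.004,0.002,0.12,0],[-0.004,0.002,0.14,0],[-0.004,0.002,0.14,0]]'
python3 -m crank '[[0,0,0,0],[0,0,0,0],[0,0,0,0],[0,0,0,0],[0,0,0,0]]' -0.9 50
python3 - <<'E'
from h import *
o=readout.get_obs(); p=o['position']; print(p,R.from_quat(o['ee_rot']).as_matrix()[:,0].round(3),o['ft_force'])
E
```

```text
clock: 18.93
position: [0.5785, -0.2356, 0.0577]
ee_rot: [0.999, -0.052, -0.002, 0.001]
ft_force: [-0.7, -0.1, 0.3]
grip_width: 0.399
grasp_force: 0.0
clock: 19.35
position: [0.58, -0.2364, 0.0603]
ee_rot: [0.999, -0.052, 0.0, 0.001]
ft_force: [-1.1, -0.5, 4.6]
grip_width: 0.178
grasp_force: 51.7
[ 0.57995707 -0.23642735  0.06027104] [ 0.994 -0.105  0.001] [-1.0782397  -0.54533295  4.59971415]
```

```bash
python3 -m crank '[[0,0,-0.03,0],[0,0,-0.1,0],[0,0,-0.19,0],[-0.01,-0.03,-0.28,0],[-0.03,-0.1,-0.35,0]]'
python3 -m crank '[[-0.025,-0.08,0,-0.05],[-0.05,-0.17,0,-0.15],[-0.077,-0.26,0,-0.25],[-0.105,-0.35,0,-0.35],[-0.131,-0.447,0,-0.425]]'
python3 -m crank '[[0,0,0,0],[0,0,0,0],[0,0,0,0],[0,0,0,0]]'
python3 - <<'E'
from h import *
c=shot('wrist','w6.png')
o=readout.get_obs(); p=o['position']; Rt=R.from_quat(o['ee_rot']).as_matrix(); print(p,np.arctan2(Rt[1,0],Rt[0,0]),Rt[:,2].round(3),o['joint_pos'],o['ft_force'],need([.5392,-.012,.2]))
print(circ(c,.539,-.011,.09,.057), circ(c,p[0],p[1],p[2]-.0243,.04))
cv2.imwrite('pics/r6.png',np.hstack([rect(c,.5395,-.012,.09,.14,390),rect(c,p[0],p[1],p[2]+.009,.12,390)]))
E
```

```text
clock: 19.77
position: [0.5711, -0.1988, 0.2029]
ee_rot: [0.998, -0.055, 0.001, 0.002]
ft_force: [1.1, 0.2, -0.6]
grip_width: 0.173
grasp_force: 51.0
clock: 20.18
position: [0.5375, -0.0105, 0.1999]
ee_rot: [0.985, 0.171, -0.0, 0.001]
ft_force: [1.3, 0.4, -1.3]
grip_width: 0.179
grasp_force: 51.0
clock: 20.52
position: [0.5385, -0.013, 0.1994]
ee_rot: [0.986, 0.168, -0.0, 0.001]
ft_force: [0.7, 0.6, -1.6]
grip_width: 0.178
grasp_force: 51.0
[ 0.53846539 -0.01306042  0.19922344] 0.3374064604175431 [-0.001 -0.002 -1.   ] [-0.62865092  0.19168453  0.63985805  1.78606962 -0.11965425  1.2042987
 -1.18786335] [-0.38726831 -0.14102362 -1.79632349] [ 0.00260759 -0.00188985 -0.00194903]
[ 3.89191e+01  5.38000e-01 -1.25000e-02] [ 3.04163e+01  5.39000e-01 -1.26000e-02]
```

View pics/r6.png

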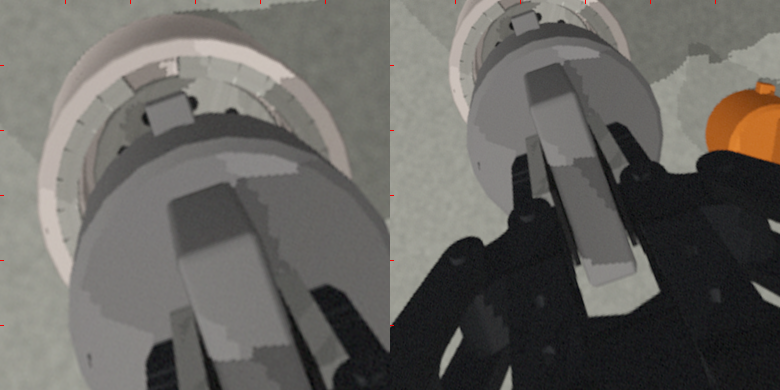

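The lid is centred on the TCP within about 0.5 mm, and the lug lines up with the gap (gap at yaw about 0.35, tool at 0.337). Lower it.

```bash
python3 -m crank '[[0.002,-0.002,0.03,0],[0.002,-0.002,0.07,0],[0.002,-0.002,0.1,0],[0.002,-0.002,0.11,0],[0.002,-0.002,0.11,0]]'
python3 -m crank '[[0,0,0.01,0],[0,0,0.02,0],[0,0,0.03,0],[0,0,0.035,0],[0,0,0.035,0]]'
```

```text
clock: 20.98
position: [0.538, -0.011, 0.1534]
ee_rot: [0.986, 0.169, -0.002, 0.001]
ft_force: [0.4, -1.3, -3.1]
grip_width: 0.176
grasp_force: 50.9
clock: 21.4
position: [0.5387, -0.0105, 0.1406]
ee_rot: [0.986, 0.169, -0.001, 0.001]
ft_force: [-1.0, -0.2, -2.6]
grip_width: 0.179
grasp_force: 51.0
```

```bash
python3 -m crank '[[0,0.002,0.006,0],[0,0.002,0.012,0],[0,0.002,0.018,0],[0,0.002,0.022,0],[0,0.002,0.022,0]]'
python3 -m crank '[[0,0,0.003,0],[0,0,0.006,0],[0,0,0.006,0]]'
```

```text
clock: 21.82
position: [0.5389, -0.0113, 0.1318]
ee_rot: [0.986, 0.169, -0.001, 0.001]
ft_force: [0.5, 1.1, -1.0]
grip_width: 0.181
grasp_force: 51.0
clock: 22.07
position: [0.5393, -0.0114, 0.1302]
ee_rot: [0.986, 0.169, -0.0, 0.001]
ft_force: [-2.6, -0.4, 3.7]
grip_width: 0.179
grasp_force: 51.6
```

Fully down, light contact. Turn clockwise gently.

```bash
python3 -m crank '[[0,0,0,0],[0,0,0,0.02],[0,0,0,0.05],[0,0,0,0.1],[0,0,0,0.15]]' - 60
python3 -m crank '[[0,0,0,0.05],[0,0,0,0.1],[0,0,0,0.15],[0,0,0,0.2],[0,0,0,0.22]]'
python3 - <<'E'
from h import *
o=readout.get_obs(); Rt=R.from_quat(o['ee_rot']).as_matrix(); print(o['position'],np.arctan2(Rt[1,0],Rt[0,0]),Rt[:,2].round(3),o['ft_force'],o['torque'],o['joint_pos'])
E
```

```text
clock: 22.48
position: [0.5397, -0.0116, 0.1302]
ee_rot: [0.996, 0.09, 0.0, 0.001]
ft_force: [0.3, -0.8, 3.5]
grip_width: 0.178
grasp_force: 59.4
clock: 22.9
position: [0.5397, -0.0117, 0.1302]
ee_rot: [1.0, -0.025, 0.0, 0.001]
ft_force: [0.2, -1.9, 4.0]
grip_width: 0.172
grasp_force: 59.5
[ 0.53971474 -0.0117003   0.13020091] -0.050756838174349006 [ 0.    -0.002 -1.   ] [ 0.16095719 -1.85665431  3.99877396] [-0.50493214 -0.04321904  0.21553003] [-0.65539217  0.28502768  0.68542899  1.86052444 -0.20199552  1.0662561
 -1.513024  ]
```

```bash
python3 -m crank '[[0,0,0,0.05],[0,0,0,0.1],[0,0,0,0.15],[0,0,0,0.2],[0,0,0,0.25]]'
python3 -m crank '[[0,0,0,0.03],[0,0,0,0.045],[0,0,0,0.045],[0,0,0,0.045],[0,0,0,0.045]]'
python3 - <<'E'
from h import *
c=shot('wrist','w7.png')
o=readout.get_obs(); p=o['position']; Rt=R.from_quat(o['ee_rot']).as_matrix(); print(p,np.arctan2(Rt[1,0],Rt[0,0]),Rt[:,2].round(3),o['ft_force'],o['torque'],o['joint_velocities'].round(3) if hasattr(o['joint_velocities'],'round') else 0)
cv2.imwrite('pics/r7.png',np.hstack([rect(c,.539,-.012,.106,.13,390),rect(c,.539,-.012,.139,.13,390)]))
E
```

```text
clock: 23.32
position: [0.5397, -0.0119, 0.1302]
ee_rot: [0.988, -0.155, 0.0, 0.001]
ft_force: [-0.1, -2.2, 4.5]
grip_width: 0.171
grasp_force: 59.5
clock: 23.73
position: [0.5397, -0.0119, 0.1302]
ee_rot: [0.984, -0.177, 0.0, 0.001]
ft_force: [0.7, -2.7, 5.4]
grip_width: 0.176
grasp_force: 59.6
[ 0.5396542  -0.01191208  0.1301879 ] -0.3561606218558045 [ 0.    -0.002 -1.   ] [ 0.94702343 -3.31408636  5.25728373] [-0.61988993 -0.04312417  0.07187793] [-0.     0.     0.    -0.001 -0.     0.001 -0.001]
```

View pics/r7.png

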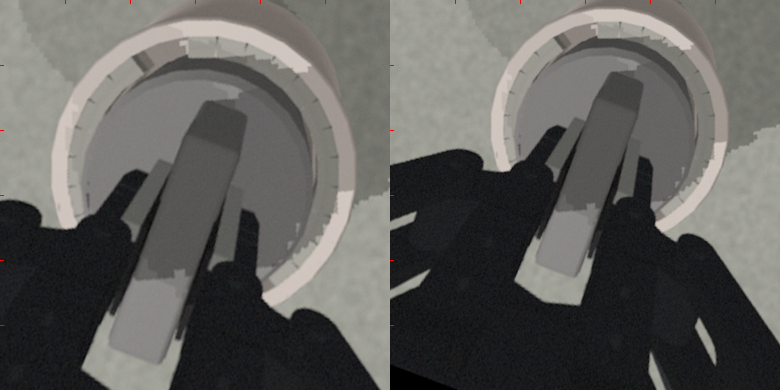

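The picture shows the lid sunk inside the collar. Its bar is at about -0.34 rad (edge from (608,78) to (538,262)), the left gap is at about (140,60), and the fingers are still on the bar. That is about 0.69 rad of turn, at rest.

```bash
python3 -c "
from workcell import manip; print(manip.hand_in())"
```

```text
the job is handed in; nothing more can be done
None
```

I handed the job in, though the hand-in returned no verdict. The disc is flat on the ledge, and the gripper still holds the lid fully down, turned about 0.69 rad clockwise, well short of the click by my estimate. I never touched the bowl, cup or cruet.

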